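# Check an oil bottle in through the sprung gate

### The arm

A 6-joint arm with a two-finger parallel gripper is mounted at the origin on the work surface. World frame = base frame: x ahead of the robot, y to its left, z up, the work surface at z = 0. Lengths are in mm, angles in rad, forces in N, time in s.
With the tool pointing down it reaches from about 275 to 1000 mm from the base axis. Payload 8.4 kg.
Tool frame: the origin (TCP) lies between the finger pads, 19 mm behind the fingertips; this is the grasp point; z points along the fingers, y is the line along which they close (so a half turn about z gives the same grasp; the last joint's range is limited). The gripper opens to 85 mm and grips with 20 to 120 N. Pads are 22 mm wide; open, the fingers measure 114 mm over their backs; the gripper's body (76 mm by 85 mm) begins 54 mm behind the grasp point. The pads swing forward as they close: fully open they stand 13 mm farther back than shut.
Start: joints at [1.108, 0.353, 1.633, -0, 1.155, -0.002], TCP at [277.915, 559.814, 249.981] pointing down, gripper open.
Joint ranges: [-2.63, 2.63], [-0.92, 2.1], [0.06, 2.66], [-1.3, 4.44], [0, 2.69], [-3.02, 3.02]. Speed limits (rad/s): [2.22, 2.22, 2.79, 3.14, 3.14, 3.14].

### API

Orientations are given as a unit quaternion [w, x, y, z].
In Python, from rig import arm gives the robot as it stands.
- The arm moves only by the shell command python3 -m inch 'ROWS'. ROWS is text: rows parted by semicolons, each of 7 numbers parted by spaces: the shift along the tool's x, y, z in mm, then the turn, a rotation vector about the tool's x, y, z in rad, then the finger opening in mm, from 0 to 85.4. In form: dx dy dz ax ay az claw; .... A call has 1 to 8 rows; each row is the pose to reach, as a shift and turn from the pose commanded when the call began, along the tool's axes at that moment; what a row does not reach only later rows make up. A row lasts 1/8 s, in which the tool goes at most 62.5 mm and 10.7 degrees, less where a joint would pass 70% of its speed; a pose out of reach is approached as far as the arm can. A call with a gripper value outside its range is refused whole. The fingers move at their own pace and stop on an object; the grip force is fixed at half the most. Time passes only in rows, so rows that repeat a pose let the fingers close. It gives the time, the measured TCP pose, the force, the opening and the grip force at its end, in the units of the state.
- arm.read_state(): the state, without advancing time (a new reading comes with each control period).
- arm.read_camera(name): name is "scene" or "top" or "wrist"; returns (picture, depth): 480x640x3 uint8, red, green, blue; 480x640 float32, mm along the optical axis (not along the pixel's ray), 0 where there is no reading.
- arm.camera_params(name): a dict with "intrinsics" (3x3 intrinsics, pixels), "R" (3x3) and "t" (3): a world point X has camera coordinates R X + t. Camera axes: x right, y down, z forward; pixel columns grow to the right and rows downward; lengths in mm; the calibration is good to about 2 mm. A picture is of the moment at which its call begins: read the wrist's pose just before it. camera_params takes no time and is no camera call; for the wrist camera it gives the pose at the moment of the call.
- arm.hand_in(): hands the job in; it is judged then, once.
The state is a dict: "time": time; "joints": joint angles; "qvel": joint speeds; "joint_torque": joint torques, N m; "tool_pos": TCP position; "orientation": TCP orientation; "force": force on the tool from outside, world axes, zero at the start; "wrist_torque": the same for the moment, N m; "grip_width": finger opening in mm; "grasp_force": force on a finger pad.
Only numpy, scipy, OpenCV 4.12 (cv2) and the standard library are available. Lean on these libraries where they do the work, as an engineer would, in place of code of your own. Each camera call takes 0.05 s, during which the arm holds its last target. There are 200 camera calls.

### The job

Take the dropper bottle with the teal cap, bring it upright to the entrance of the plywood check-in lane and slide it in, so that it pushes the orange sprung gate inward and holds it open as it passes. Slide it on gently until it presses the yellow counter plunger at the end of the lane in by roughly half of its travel (how far down the lane the counter sits differs every time, so feel for it), keep it pressed for at least half a second, and never ram the plunger to its stop. Then let go and leave the bottle standing in the lane with the gate swung shut behind it, the other bottles undisturbed.

Things in the scene. Friction and masses are not known exactly. Their poses are not given: they have to be found in the camera images.
- bottle: bottle to check in: amber glass dropper bottle, white paper band, TEAL cap, about 90 g. Body 33 mm diameter, straight to 60 mm, then a shoulder; cap: cylinder 22 mm diameter, 70 to 106 mm above the underside (grip it there, TCP about 90 mm above the underside). Origin: centre of its underside, z up. Stands in one of four places, neighbours' centres 80 mm or more away
- rack: fixed plywood lane, open at the top. Origin: lane's centre line, plane of the gate, table level; x down the lane (away from the entrance), y left, z up. Floor 6 mm thick, x = -60 (bare apron, teal stripe on the centre line) to 185 mm. Walls 40 mm above the table, from x = -10 mm; entrance y = -20 to 20 mm, past the gate y = -20 to 30 mm. Takes no more than 20 N anywhere
- lane_end (a point): centre line of the lane at the floor's far end, x = 185 mm from the gate plane, on the floor's top. Before it, in the lane, stands a black counter box (38 mm wide, top 52 mm above the table), its yellow plunger (disc 20 mm diameter, centre 34 mm above the table) facing the entrance. Plunger face at rest: anywhere from x = 88 to 122 mm past the gate plane, not measured: feel for it
- gate (a joint): angle of the orange gate (43 mm long, 4 mm thick, 8 to 40 mm above the table) on a vertical pin at x = 4, y = 24 mm of the lane. 0 = shut across the lane, grows as it is pushed inward (tip down the lane), at most 1.7 rad. Closing spring 0.054 N m shut + 0.03 N m/rad: 3 to 6 N against a bottle on the centre line. Swings fully shut once the bottle's axis is past x = 60 mm
- plunger (a joint): how far the yellow plunger is pressed in (m): 0 = out at rest, 0.013 = hard stop. Spring: 2.4 N to start it, plus 0.4 N per mm (about 5 N at half travel). Springs back when released and may push the bottle back with it, which is fine
- bottle_orange: amber dropper bottle with an ORANGE cap, same size and shape as the teal-capped bottle, to be left alone; origin at the centre of its underside, z up
- bottle_white: amber dropper bottle with a WHITE cap, same size and shape as the teal-capped bottle, to be left alone; origin at the centre of its underside, z up
- bottle_pink: amber dropper bottle with a PINK cap, same size and shape as the teal-capped bottle, to be left alone; origin at the centre of its underside, z up

How it is judged (in metres and radians):
On the way, in this order (a step that is already met when the one before it is completed fails the run):
1. the bottle, upright in the entrance of the lane, holds the gate open by more than 0.7 rad (value of joint gate above 0.7 rad and x of bottle in the frame of rack between 0 and 0.06 m and y of bottle in the frame of rack between -0.02 and 0.02 m and z of bottle in the frame of rack between 0 and 0.016 m and angle between bottle's own z axis and vertical below 0.15 rad and contact force between bottle and rack above 0.5 N), for 0.1 s.
2. with the gate shut behind it, the bottle presses the plunger in by 3 mm or more for 0.4 s (value of joint plunger above 0.003 m and value of joint gate below 0.1 rad and x of bottle in the frame of rack between 0.055 and 0.13 m and y of bottle in the frame of rack between -0.02 and 0.02 m and z of bottle in the frame of rack between 0 and 0.016 m and angle between bottle's own z axis and vertical below 0.15 rad), for 0.4 s.
At the end, for the whole second after the job is handed in: the teal-capped bottle stands upright (within 0.15 rad) and at rest on the lane's floor, its axis 55 to 130 mm past the gate plane and within 20 mm of the centre line, and the gate is shut (under 0.06 rad) (x of bottle in the frame of rack between 0.055 and 0.13 m and y of bottle in the frame of rack between -0.02 and 0.02 m and z of bottle in the frame of rack between 0 and 0.016 m and angle between bottle's own z axis and vertical below 0.15 rad and value of joint gate below 0.06 rad and value of joint plunger below 0.0115 m and linear speed of bottle below 0.02 m/s); the robot touches nothing.
It fails at once if the plunger is rammed to its stop (pressed in by more than 11.5 mm) (value of joint plunger above 0.0115 m).
It fails at once if more than 20 N between the bottle, or the robot, and the lane with its gate (contact force between any of bottle, the fingers, the arm and rack above 20 N).
It fails at once if the bottle is tipped by more than 0.6 rad (angle between bottle's own z axis and vertical above 0.6 rad).
It fails at once if another bottle is moved by more than 20 mm or knocked over (distance of any of bottle_orange, bottle_white, bottle_pink from where it was at the start of the episode above 0.02 m or angle between any of bottle_orange, bottle_white, bottle_pink's own z axis and vertical above 0.4 rad).
It also fails if it takes over 51 s, if anything falls off the work surface, if the arm or the gripper's body presses on something with over 40 N, if the wrist force passes 120 N, or if a joint passes its speed limit or range.

## Working session

There is one attempt and no reset: what is moved stays moved. The work goes in short steps, Python scripts to look and compute and a shell command to move; the robot and the scene stay as the last step left them, time stands still between calls to the robot, and variables do not carry over. Pictures are saved under pics/ and viewed, at most 10 in all, crops included, and the job is handed in when it is done.

```bash
mkdir -p pics; ls; python3 - <<'E'
from rig import arm
import cv2,numpy as np
s=arm.read_state();print(s)
for n in("top","scene"):
    p,d=arm.read_camera(n);cv2.imwrite(f"pics/{n}0.png",p[:,:,::-1]);np.savez(f"{n}0.npz",p=p,d=d,**arm.camera_params(n))
    print(n,arm.camera_params(n))
E
```

```text
pics
{'time': 0.0, 'joints': array([ 1.10754216e+00,  3.53657156e-01,  1.63415640e+00,  2.47828381e-05,
        1.15523270e+00, -2.38548570e-03]), 'qvel': array([-0.00128684,  0.00019406, -0.00291569, -0.00144845,  0.00026579,
       -0.00153271]), 'joint_torque': array([-4.62963126e-04, -6.05243111e+01, -3.42061365e+01, -9.31750105e-05,
        9.40108235e-03, -5.60659078e-05]), 'tool_pos': array([277.72741188, 559.37478438, 249.24652683]), 'orientation': array([-1.78717270e-04,  2.28405223e-01,  9.73565882e-01, -7.04580212e-04]), 'force': array([ 0.08920184,  0.5606546 , -0.25248222]), 'wrist_torque': array([0.03451274, 0.0094303 , 0.0243531 ]), 'grasp_force': 0.0, 'grip_width': 85.66860031717803}
top {'intrinsics': array([[450.68761943,   0.        , 322.75494196],
       [  0.        , 450.68761943, 242.73336982],
       [  0.        ,   0.        ,   1.        ]]), 'R': array([[ 0.02047102, -0.99949367, -0.0243585 ],
       [-0.99556598, -0.01814115, -0.09229991],
       [ 0.09181128,  0.02613997, -0.99543327]]), 't': array([-43.51691912, 571.03914534, 705.87694905])}
scene {'intrinsics': array([[499.96942562,   0.        , 315.23772073],
       [  0.        , 499.96942562, 242.59263655],
       [  0.        ,   0.        ,   1.        ]]), 'R': array([[ 0.67133872,  0.74083151, -0.0217484 ],
       [ 0.51297246, -0.48563322, -0.7078274 ],
       [-0.53494259,  0.46403561, -0.70605055]]), 't': array([-335.12018754, -248.27594407, 1127.36827794])}
```

View pics/top0.png

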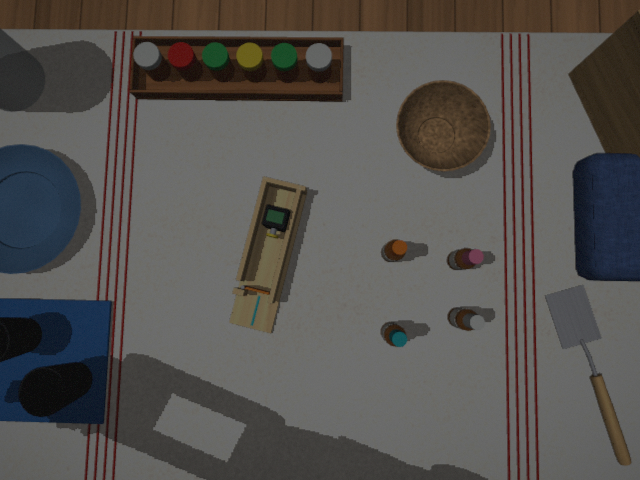

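View pics/scene0.png

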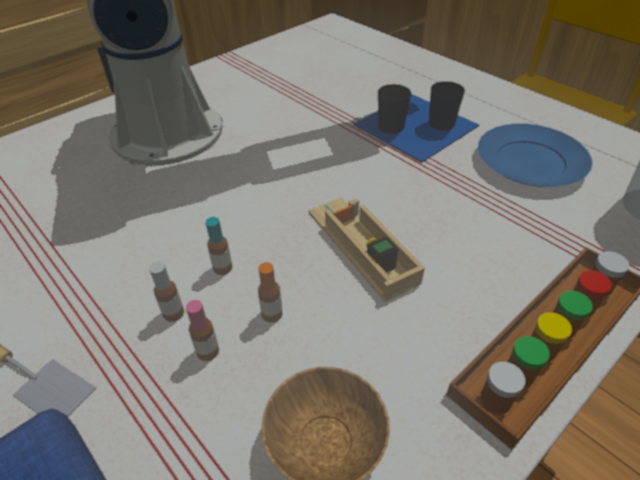

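Top view: teal cap at about (399,340), orange (399,248), pink (475,257), white (476,322). The lane runs from its apron at (255,310), with the gate near row 288, to the far end at (285,182). The scene view shows the same layout, with the teal cap at (213,223). Next I'll zoom in on the lane and triangulate the cap.

```bash
cat > h.py <<'E'
import numpy as np,cv2
def load(n): return np.load(n+".npz")
def ray(c,u,v):
    K,R,t=c["intrinsics"],c["R"],c["t"]
    return -R.T@t, R.T@np.linalg.solve(K,np.array([u,v,1.]))
def onz(c,u,v,z):
    o,d=ray(c,u,v); return o+d*(z-o[2])/d[2]
def proj(c,X):
    x=c["R"]@np.asarray(X,float)+c["t"]; q=c["intrinsics"]@x; return q[:2]/q[2]
def tri(a,b):
    (o1,d1),(o2,d2)=ray(*a),ray(*b); d1=d1/np.linalg.norm(d1);d2=d2/np.linalg.norm(d2)
    s=np.linalg.lstsq(np.c_[d1,-d2],o2-o1,rcond=None)[0]
    p,q=o1+s[0]*d1,o2+s[1]*d2; return (p+q)/2,np.linalg.norm(p-q)
def blobs(p,lo,hi,mn=15):
    m=cv2.inRange(cv2.cvtColor(p,cv2.COLOR_RGB2HSV),lo,hi)
    n,l,st,ce=cv2.connectedComponentsWithStats(m)
    return [(st[i].tolist(),ce[i].round(1).tolist()) for i in range(1,n) if st[i][4]>=mn],l
def cloud(c,d,vu):
    v,u=vu; z=d[v,u]; K=c["intrinsics"]
    X=np.stack([(u-K[0,2])*z/K[0,0],(v-K[1,2])*z/K[1,1],z],1); return (X-c["t"])@c["R"]
E
python3 - <<'E'
from h import *
T,S=load("top0"),load("scene0")
for n,c in(("top",T),("scene",S)):
    b,l=blobs(c["p"],(80,100,60),(100,255,255)); print(n,b)
a=cv2.resize(T["p"][170:340,220:320],None,fx=3.5,fy=3.5,interpolation=cv2.INTER_CUBIC)
b=cv2.resize(S["p"][190:310,300:430],None,fx=3.4,fy=3.4,interpolation=cv2.INTER_CUBIC)
o=np.zeros((600,800,3),np.uint8);o[:a.shape[0],:a.shape[1]]=a[:600];o[:b.shape[0],355:355+b.shape[1]]=b
cv2.imwrite("pics/lane.png",o[:,:,::-1])
E
```

```text
top [([251, 296, 9, 29, 52], [255.0, 310.8]), ([392, 332, 15, 15, 180], [399.0, 338.9])]
scene [([206, 217, 13, 10, 99], [211.9, 221.7])]
```

View pics/lane.png

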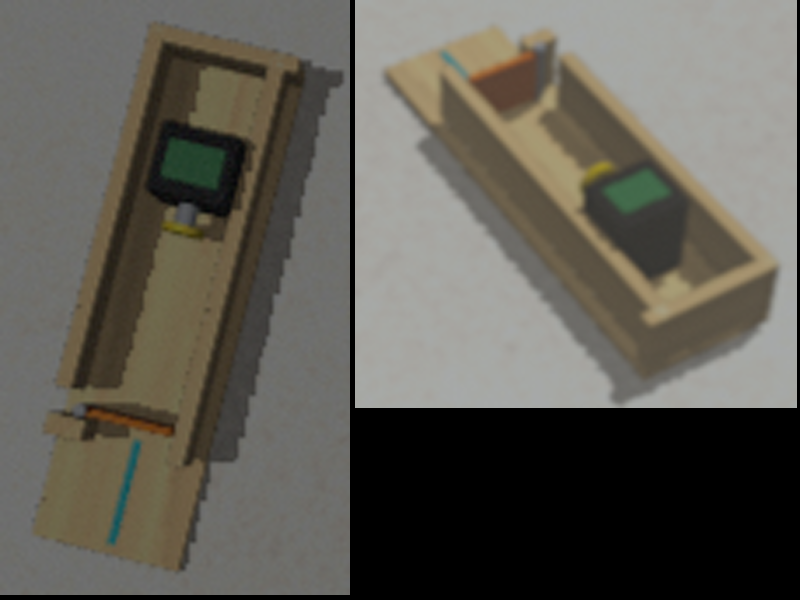

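The zoomed crop shows the lane. The stripe runs from top pixel (259,296) to (252,325), the gate pin is at (243,287), the gate tip at (269,293), the right wall's inner top edge runs from (297,191) to (271,302), and the yellow disc is at (272,235). Next is localising.

```bash
python3 - <<'E'
from h import *
np.set_printoptions(precision=1,suppress=True)
T,S=load("top0"),load("scene0")
P=lambda x,y,z:onz(T,220+x/3.5-.4,170+y/3.5-.4,z)
pts=dict(s1=P(137,442,6),s2=P(111,542,6),f1=P(33,533,6),f2=P(181,570,6),rw0=P(180,462,40),rw1=P(268,75,40),lw0=P(72,388,40),lw1=P(165,45,40),pin=P(82,411,40),tip=P(172,432,40),disc=P(183,228,44))
for k,v in pts.items(): print(k,v)
for a,b in(("s2","s1"),("rw0","rw1"),("lw0","lw1")):
    d=pts[b]-pts[a];print(a,np.arctan2(d[1],d[0]),np.linalg.norm(d))
d=pts["f1"]-pts["f2"];print("front",np.arctan2(-d[0],d[1]),np.linalg.norm(d)); d=pts["pin"]-pts["tip"];print("gate",np.arctan2(-d[0],d[1]),np.linalg.norm(d))
# scene check: right wall inner etc. pin by triangulation
Q=lambda x,y:(S,300+(x-355)/3.4-.4,190+y/3.4-.4)
print("disc tri",tri((T,220+183/3.5-.4,170+228/3.5-.4),Q(598,170)))
# bottle
for n,c in(("top",T),("scene",S)):
    b,l=blobs(c["p"],(80,100,60),(100,255,255)); i=[k for k in range(1,l.max()+1)]
    bb=max(b,key=lambda q:q[0][4]); m=l==l[int(bb[1][1]),int(bb[1][0])]
    X=cloud(c,c["d"],np.nonzero(m)); print(n,len(X),np.percentile(X,[5,50,95],axis=0)); h=X[X[:,2]>np.percentile(X[:,2],95)-5]; print(" top",h.mean(0),h.min(0),h.max(0))
print("cap tri",tri((T,399,338.9),(S,211.9,221.7)))
for n,(u,v) in dict(orange=(399,248),pink=(475,257),white=(476,322),teal=(399,339)).items(): print(n,onz(T,u,v,103))
E
```

```text
s1 [483.3  72.2   6. ]
s2 [436.3  83.    6. ]
f1 [439.7 120.    6. ]
f2 [424.1  49.5   6. ]
rw0 [475.7  46.9  40. ]
rw1 [653.4  11.7  40. ]
lw0 [508.  97.  40.]
lw1 [666.7  59.8  40. ]
pin [497.7  92.1  40. ]
tip [489.1  50.9  40. ]
disc [581.4  48.2  44. ]
s2 -0.22403040303954042 48.178525168056545
rw0 -0.19530277891496717 181.05994261268822
lw0 -0.23050241837606575 163.03447825317124
front -0.21751595133260251 72.17923371216865
gate -0.205728183366628 42.053909694971985
disc tri (array([581.4,  48.3,  44.3]), np.float64(0.26426151982852164))
top 180 [[ 421.7 -153.3  104.7]
 [ 430.1 -144.9  106.6]
 [ 438.5 -136.4  108.4]]
 top [ 430.6 -144.5  110.2] [ 420.  -155.   104.1] [504.6 -51.6 754.3]
scene 99 [[ 422.8 -153.3  104.4]
 [ 431.2 -145.8  106.3]
 [ 439.5 -138.1  107.4]]
 top [ 431.1 -145.5  106.1] [ 419.9 -154.2  103.4] [ 440.6 -135.4  108.9]
cap tri (array([ 430. , -145.1,  105. ]), np.float64(0.02962867809776295))
orange [ 559.  -144.8  103. ]
pink [ 548.1 -253.5  103. ]
white [ 455.9 -253.9  103. ]
teal [ 429.6 -145.4  103. ]
```

```bash
cat >> h.py <<'E'
from scipy.spatial.transform import Rotation as Ro
def RT(s): return Ro.from_quat(s["orientation"],scalar_first=True)
def shift(s,target,yaw=None):
    """rows numbers to reach TCP target with tool down and tool y at world angle yaw"""
    R=RT(s); d=R.inv().apply(np.array(target)-s["tool_pos"]); out=[d]
    if yaw is not None:
        y=np.array([np.cos(yaw),np.sin(yaw),0]);z=np.array([0,0,-1.])
        out.append((R.inv()*Ro.from_matrix(np.c_[np.cross(y,z),y,z])).as_rotvec())
    return out
E
python3 - <<'E'
from rig import arm
from h import *
np.set_printoptions(precision=3,suppress=True)
s=arm.read_state();c=arm.camera_params("wrist");R=RT(s)
print("cam in tool",R.inv().apply(-c["R"].T@c["t"]-s["tool_pos"]),"axes cols",R.inv().as_matrix()@c["R"].T,c["intrinsics"])
print(shift(s,(540,60,300),-0.213))
E
```

```text
cam in tool [  74.679    0.627 -123.671] axes cols [[ 0.    -0.956 -0.292]
 [ 1.     0.    -0.   ]
 [ 0.    -0.292  0.956]] [[342.649   0.    322.367]
 [  0.    342.649 237.227]
 [  0.      0.      1.   ]]
[array([-456.985, -330.826,  -50.232]), array([-0.001,  0.001,  1.323])]
```

```bash
python3 - <<'E'
from rig import arm
from h import *
print(shift(arm.read_state(),(529,20,200),-0.213))
E
```

```text
[array([-464.91456688, -371.42116088,   49.81821606]), array([-1.04274801e-03,  8.39732421e-04,  1.32304843e+00])]
```

```bash
python3 -m inch '-40 -32 4 0 0 0.16 85; -90 -72 9 0 0 0.33 85; -140 -112 14 0 0 0.5 85; -190 -152 20 0 0 0.67 85; -240 -192 25 0 0 0.84 85; -285 -228 31 0 0 1.0 85; -330 -264 36 0 0 1.17 85; -365 -292 40 0 0 1.323 85'; python3 - <<'E'
from rig import arm
from h import *
print(shift(arm.read_state(),(529,20,200),-0.213))
E
```

```text
time: 1.1
tool_pos: [475.4, 133.7, 209.7]
orientation: [0.0, 0.78, 0.625, -0.0]
force: [1.1, 0.1, -0.3]
grip_width: 85.3
grasp_force: 0.0
[array([-99.28344524,  77.009841  ,   9.6858243 ]), array([-0.00019004,  0.00029666, -0.00637282])]
```

```bash
python3 -m inch '-40 30 4 0 0 0 85; -80 62 8 0 0 0 85; -99 77 10 0 0 0 85; -99 77 10 0 0 0 85; -99 77 10 0 0 0 85'; python3 - <<'E'
from rig import arm
from h import *
print(arm.read_state()["tool_pos"])
c=arm.camera_params("wrist");p,d=arm.read_camera("wrist");cv2.imwrite("pics/w1.png",p[:,:,::-1]);np.savez("w1.npz",p=p,d=d,**c)
E
```

```text
time: 1.72
tool_pos: [528.8, 23.4, 199.8]
orientation: [-0.0, 0.778, 0.628, -0.0]
force: [0.4, 0.5, -0.4]
grip_width: 84.6
grasp_force: 0.0
[528.79216063  23.44005373 199.76073376]
```

View pics/w1.png

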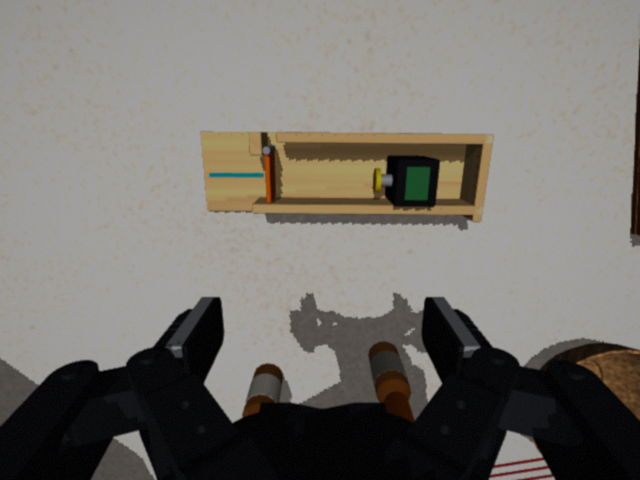

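The wrist view shows the lane level across the image. The stripe runs from (209,176) to (264,176), the gate is at column 269 and the yellow disc at column 378. One zoomed crop will give the edges.

```bash
python3 - <<'E'
from h import *
c=load("w1");o=cv2.resize(c["p"][120:230,195:395],None,fx=4,fy=4,interpolation=cv2.INTER_CUBIC)
cv2.imwrite("pics/w1z.png",o[:,:,::-1])
E
```

```text
(no output)
```

View pics/w1z.png

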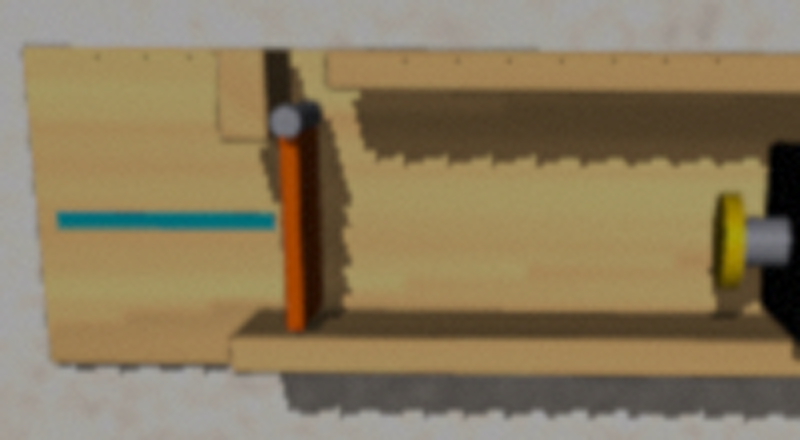

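```bash
python3 - <<'E'
from h import *
from scipy.optimize import least_squares
np.set_printoptions(precision=2,suppress=True)
c=load("w1");P=lambda x,y,z:onz(c,195+x/4-.375,120+y/4-.375,z)
# (point, rack x or None, rack y or None)
obs=[(P(57,221,6),None,0),(P(275,221,6),None,0),(P(260,336,40),None,-20),(P(780,338,40),None,-20),(P(340,89,40),None,30),(P(790,91,40),None,30),
(P(220,139,40),None,20),(P(265,139,40),None,20),(P(287,122,41),4,24),(P(231,353,40),-10,None),(P(38,221,6),-60,None)]
def loc(p,v):
    d=p[:2]-v[:2];C,S=np.cos(v[2]),np.sin(v[2]);return np.array([C*d[0]+S*d[1],-S*d[0]+C*d[1]])
def f(v): return [loc(p,v)[i]-t for p,*xy in obs for i,t in enumerate(xy) if t is not None]
r=least_squares(f,[489,69,-.21],loss="soft_l1");v=r.x;print(v,np.array(f(v)))
print("disc face top",loc(P(722,240,34),v),loc(P(733,195,44),v))
print("f2 corners",loc(P(24,47,6),v),loc(P(53,362,6),v))
np.save("rack.npy",v)
T=load("top0");P2=lambda x,y,z:onz(T,220+x/3.5-.4,170+y/3.5-.4,z)
for a in((137,442,6),(111,542,6),(82,411,40),(180,462,40),(268,75,40)):print(loc(P2(*a),v))
# bottle base/cap
E
```

```text
[488.88  70.97  -0.22] [-0.22 -0.05  0.01 -0.04  0.06 -0.03  0.27  0.3  -0.06 -0.31 -0.13  0.2 ]
disc face top [93.11 -0.39] [93.36  9.9 ]
f2 corners [-59.17  37.93] [-59.47 -33.27]
[-5.71  0.05]
[-53.89   0.42]
[ 4.08 22.5 ]
[ -7.66 -26.36]
[173.36 -22.57]
```

```bash
python3 - <<'E'
from rig import arm
from h import *
np.set_printoptions(precision=3,suppress=True)
print(shift(arm.read_state(),(430.3,-145.2,91),-0.22))
E
```

```text
[array([-185.909,  -60.556,  108.871]), array([-0.001, -0.   ,  0.008])]
```

```bash
python3 -m inch '-45 -15 0 0 0 0.008 85; -105 -35 0 0 0 0.008 85; -160 -52 0 0 0 0.008 85; -186 -60.5 0 0 0 0.008 85; -186 -60.5 0 0 0 0.008 85; -186 -60.5 10 0 0 0.008 85;-186 -60.5 10 0 0 0.008 85;-186 -60.5 10 0 0 0.008 85'; python3 - <<'E'
from rig import arm
from h import *
np.set_printoptions(precision=3,suppress=True)
s=arm.read_state();print(shift(s,(430.3,-145.2,91),-0.22))
c=arm.camera_params("wrist");p,d=arm.read_camera("wrist");cv2.imwrite("pics/w2.png",p[:,:,::-1]);np.savez("w2.npz",p=p,d=d,**c)
b,l=blobs(p,(80,100,60),(100,255,255),40);print(b)
for bb in b:
    m=l==l[int(bb[1][1]),int(bb[1][0])];X=cloud(c,d,np.nonzero(m));X=X[(X[:,2]>101)&(X[:,2]<112)]
    if len(X): print(len(X),X.mean(0),X.min(0),X.max(0))
E
```

```text
time: 2.78
tool_pos: [431.2, -145.3, 189.7]
orientation: [-0.0, 0.78, 0.625, -0.0]
force: [0.5, -0.5, 0.2]
grip_width: 84.9
grasp_force: 0.0
[array([-0.139, -0.816, 98.702]), array([-0.001, -0.   ,  0.   ])]
[([305, 238, 32, 32, 817], [320.4, 253.8])]
813 [ 429.892 -144.374  105.772] [ 419.398 -155.373  101.883] [ 440.355 -134.208  107.805]
```

The wrist camera puts the cap at (429.9, -144.4), top at 106 mm, within 1 mm of the earlier fix. I'll descend and grip.

```bash
python3 -m inch '0.4 -0.8 35 0 0 0 85; 0.4 -0.8 75 0 0 0 85; 0.4 -0.8 97.5 0 0 0 85; 0.4 -0.8 97.5 0 0 0 85; 0.4 -0.8 97.5 0 0 0 50; 0.4 -0.8 97.5 0 0 0 15; 0.4 -0.8 97.5 0 0 0 15; 0.4 -0.8 97.5 0 0 0 15';  python3 -m inch '0 0 0 0 0 0 15; 0 0 0 0 0 0 15; 0 0 0 0 0 0 15'
```

```text
time: 3.82
tool_pos: [430.6, -145.7, 93.2]
orientation: [0.0, 0.781, 0.625, 0.0]
force: [-1.1, 0.2, 6.0]
grip_width: 20.8
grasp_force: 58.3
time: 4.2
tool_pos: [430.6, -145.7, 93.2]
orientation: [0.0, 0.781, 0.625, 0.0]
force: [-2.5, -0.0, 6.6]
grip_width: 20.7
grasp_force: 58.3
```

```bash
python3 -m inch '0 0 -15 0 0 0 15; 0 0 -40 0 0 0 15; 0 0 -60 0 0 0 15; 0 0 -60 0 0 0 15';  python3 - <<'E'
from rig import arm
from h import *
np.set_printoptions(precision=3,suppress=True)
v=np.load("rack.npy");C,S=np.cos(v[2]),np.sin(v[2])
s=arm.read_state();print(s["tool_pos"],s["force"],s["grip_width"])
x,y=-45,0
print(shift(s,(v[0]+C*x-S*y,v[1]+S*x+C*y,150),v[2]))
E
```

```text
time: 4.7
tool_pos: [431.3, -145.9, 154.4]
orientation: [0.002, 0.781, 0.625, 0.001]
force: [0.4, 0.9, -0.8]
grip_width: 20.6
grasp_force: 58.6
[ 431.306 -145.905  154.37 ] [ 0.362  0.867 -0.826] 20.611616123247952
[array([224.014, -36.38 ,   4.142]), array([ 0.004,  0.   , -0.005])]
```

```bash
python3 -m inch '20 -3 2 0 0 -0.005 15; 60 -10 4 0 0 -0.005 15; 105 -17 4 0 0 -0.005 15; 150 -25 4 0 0 -0.005 15; 190 -31 4 0 0 -0.005 15; 215 -35 4 0 0 -0.005 15; 224 -36.4 4 0 0 -0.005 15; 224 -36.4 4 0 0 -0.005 15';  python3 - <<'E'
from rig import arm
from h import *
np.set_printoptions(precision=3,suppress=True)
v=np.load("rack.npy");C,S=np.cos(v[2]),np.sin(v[2])
s=arm.read_state();print(shift(s,(v[0]-45*C,v[1]-45*S,102),v[2]))
o=[]
for n in("wrist","scene"):
    c=arm.camera_params(n);p,d=arm.read_camera(n);np.savez(n+"3.npz",p=p,d=d,**c);o.append(p)
a=o[0];b=cv2.resize(o[1][130:310,240:420],(420,420))
w=np.hstack([cv2.resize(a[120:,130:510],(380,360))[:360],b[:360]]);cv2.imwrite("pics/g3.png",w[:,:,::-1]);print(w.shape)
E
```

```text
time: 5.7
tool_pos: [443.5, 81.0, 148.1]
orientation: [-0.0, 0.779, 0.627, -0.0]
force: [0.3, 0.1, -1.0]
grip_width: 20.3
grasp_force: 58.7
[array([-0.032,  1.506, 46.139]), array([-0.001,  0.   ,  0.001])]
(360, 800, 3)
```

View pics/g3.png

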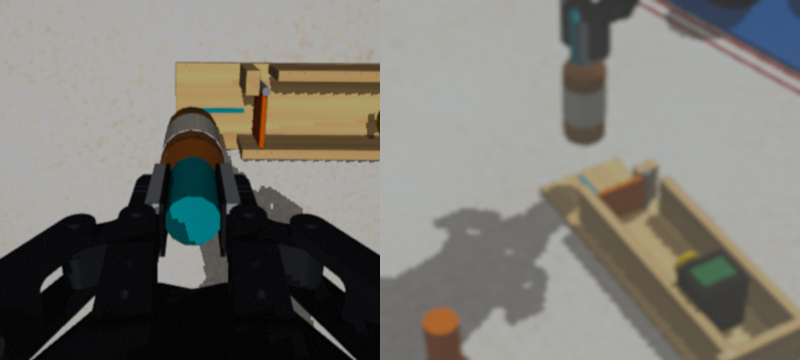

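The bottle hangs upright in the grip above the apron. I'll measure its axis and tilt from the wrist depth.

```bash
python3 - <<'E'
from h import *
from scipy.optimize import least_squares
np.set_printoptions(precision=2,suppress=True)
c=load("wrist3");v=np.load("rack.npy");C,S=np.cos(v[2]),np.sin(v[2])
vv,uu=np.mgrid[222:370,285:360];X=cloud(c,c["d"],(vv.ravel(),uu.ravel()))
def loc(X): d=X[:,:2]-v[:2]; return np.c_[C*d[:,0]+S*d[:,1],-S*d[:,0]+C*d[:,1]]
L=loc(X);print("tcp",loc(np.array([[443.5,81.,0]])))
for z0,z1,r in((58,70,16.5),(70,85,16.5),(85,110,16.5),(128,158,11)):
    m=(X[:,2]>z0)&(X[:,2]<z1)&(np.abs(L[:,0]+46.5)<r-1)&(np.abs(L[:,1])<25)
    if m.sum()<20: print(z0,m.sum());continue
    q=least_squares(lambda a:np.hypot(*(L[m]-a).T)-r,[-46.5,0],loss="soft_l1");print(z0,m.sum(),q.x,np.abs(q.fun).mean())
m=(np.abs(L[:,0]+46.5)<15)&(np.abs(L[:,1])<25)&(X[:,2]>40);print("lowest",np.percentile(X[m,2],[.5,2,99]))
E
```

```text
tcp [[-46.48   0.05]]
58 224 [-47.08  -0.06] 0.16533871634188685
70 305 [-46.96   0.38] 0.13437601535094884
85 834 [-46.84   0.28] 0.21558789941027123
128 1495 [-46.54   0.01] 0.21121645447857193
lowest [ 58.28  65.71 174.58]
```

```bash
python3 -m inch '0 1 15 0 0 0 15; 0 1.5 32 0 0 0 15; 0 1.5 42 0 0 0 15; 0 1.5 47 0 0 0 15; 0 1.5 47 0 0 0 15; 0 1.5 47 0 0 0 15'
```

```text
time: 6.55
tool_pos: [445.5, 80.7, 101.8]
orientation: [0.0, 0.779, 0.627, 0.0]
force: [-0.4, 0.5, -0.5]
grip_width: 20.5
grasp_force: 58.7
```

```bash
python3 -m inch '0 6 1 0 0 0 15; 0 14 1 0 0 0 15; 0 20 1 0 0 0 15; 0 24 1 0 0 0 15; 0 26 1 0 0 0 15; 0 28 1 0 0 0 15; 0 30 1 0 0 0 15; 0 32 1 0 0 0 15'
```

```text
time: 7.55
tool_pos: [475.9, 73.8, 100.4]
orientation: [-0.0, 0.779, 0.627, -0.001]
force: [-3.0, 0.7, 0.3]
grip_width: 20.2
grasp_force: 58.7
```

```bash
python3 -m inch '0 3 0 0 0 0 15; 0 7 0 0 0 0 15; 0 11 0 0 0 0 15; 0 15 0 0 0 0 15; 0 19 0 0 0 0 15; 0 23 0 0 0 0 15; 0 27 0 0 0 0 15; 0 30 0 0 0 0 15'; python3 -m inch '0 3 0 0 0 0 15; 0 6 0 0 0 0 15; 0 9 0 0 0 0 15; 0 12 0 0 0 0 15; 0 15 0 0 0 0 15; 0 18 0 0 0 0 15; 0 18 0 0 0 0 15'
```

```text
time: 8.55
tool_pos: [505.5, 66.8, 100.2]
orientation: [-0.0, 0.779, 0.627, -0.001]
force: [-4.0, -1.9, -0.8]
grip_width: 20.2
grasp_force: 58.9
time: 9.43
tool_pos: [524.0, 63.5, 100.6]
orientation: [0.0, 0.779, 0.627, 0.0]
force: [-0.4, -2.3, -1.0]
grip_width: 20.6
grasp_force: 58.7
```

```bash
python3 -m inch '0 4 0 0 0 0 15; 0 8 0 0 0 0 15; 0 13 0 0 0 0 15; 0 18 0 0 0 0 15; 0 23 0 0 0 0 15; 0 28 0 0 0 0 15; 0 31 0 0 0 0 15; 0 32 0 0 0 0 15'; python3 -m inch '0 0 0 0 0 0 15; 0 1 0 0 0 0 15; 0 2 0 0 0 0 15;0 2 0 0 0 0 15;0 2 0 0 0 0 15'
```

```text
time: 10.42
tool_pos: [554.9, 56.8, 100.5]
orientation: [-0.0, 0.779, 0.627, 0.0]
force: [0.5, 0.4, -0.4]
grip_width: 20.3
grasp_force: 58.8
time: 11.05
tool_pos: [556.6, 56.3, 100.5]
orientation: [-0.0, 0.779, 0.627, -0.0]
force: [0.3, 0.2, -1.1]
grip_width: 20.1
grasp_force: 58.8
```

```bash
python3 -m inch '0 1 0 0 0 0 15; 0 2 0 0 0 0 15; 0 3 0 0 0 0 15; 0 4 0 0 0 0 15; 0 5 0 0 0 0 15; 0 5 0 0 0 0 15;0 5 0 0 0 0 15'; python3 -m inch '0 0.7 0 0 0 0 15; 0 1.4 0 0 0 0 15; 0 2 0 0 0 0 15; 0 2 0 0 0 0 15; 0 2 0 0 0 0 15'
```

```text
time: 11.92
tool_pos: [561.4, 55.2, 100.5]
orientation: [-0.0, 0.779, 0.627, -0.0]
force: [0.0, -0.2, -0.2]
grip_width: 20.5
grasp_force: 58.8
time: 12.55
tool_pos: [563.4, 54.8, 100.5]
orientation: [-0.0, 0.779, 0.627, -0.0]
force: [-1.7, -0.3, -0.3]
grip_width: 20.7
grasp_force: 58.8
```

```bash
python3 -m inch '0 0.7 0 0 0 0 15; 0 1.4 0 0 0 0 15; 0 2 0 0 0 0 15; 0 2 0 0 0 0 15; 0 2 0 0 0 0 15'; python3 -m inch '0 0.7 0 0 0 0 15; 0 1.4 0 0 0 0 15; 0 2 0 0 0 0 15; 0 2 0 0 0 0 15; 0 2 0 0 0 0 15'
```

```text
time: 13.18
tool_pos: [565.2, 54.3, 100.4]
orientation: [-0.0, 0.779, 0.627, -0.0]
force: [-3.7, 0.6, -0.8]
grip_width: 20.5
grasp_force: 58.9
time: 13.8
tool_pos: [567.2, 53.9, 100.4]
orientation: [-0.0, 0.779, 0.627, -0.0]
force: [-4.1, 1.1, -0.5]
grip_width: 20.4
grasp_force: 58.9
```

```bash
python3 -m inch '0 0.7 0 0 0 0 15; 0 1.4 0 0 0 0 15; 0 2 0 0 0 0 15; 0 2 0 0 0 0 15; 0 2 0 0 0 0 15; 0 2 0 0 0 0 15; 0 2 0 0 0 0 15; 0 2 0 0 0 0 15'; python3 - <<'E'
from rig import arm
from h import *
o=[]
for n,(a,b,c_,d_) in dict(wrist=(120,420,130,510),top=(170,350,210,330)).items():
    p,d=arm.read_camera(n);p=p[a:b,c_:d_];o.append(cv2.resize(p,(int(p.shape[1]*500/p.shape[0]) if n=="top" else 450,500)))
w=np.hstack(o);print(w.shape,arm.read_state()["force"]);cv2.imwrite("pics/press.png",w[:,:,::-1])
E
```

```text
time: 14.8
tool_pos: [569.2, 53.5, 100.5]
orientation: [-0.0, 0.779, 0.627, -0.0]
force: [-4.6, 0.1, -1.2]
grip_width: 20.6
grasp_force: 58.9
(500, 783, 3) [-3.71102562  1.02839692 -1.2271253 ]
```

View pics/press.png

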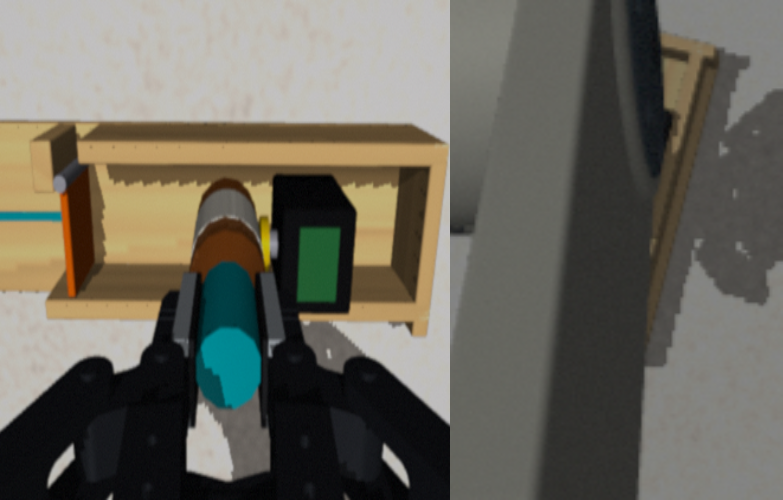

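The view shows the gate shut behind the bottle (orange at column 68) and the yellow disc pressed partway toward the counter box. I'll hold briefly, ease back, lower onto the floor and release.

```bash
python3 -m inch '0 0 0 0 0 0 15; 0 0 0 0 0 0 15; 0 0 0 0 0 0 15; 0 0 0 0 0 0 15; 0 -1.5 0 0 0 0 15; 0 -3 0.5 0 0 0 15; 0 -4.5 1 0 0 0 15; 0 -4.5 1 0 0 0 15'; python3 -m inch '0 0 0 0 0 0 26; 0 0 0 0 0 0 32; 0 0 0 0 0 0 45; 0 0 0 0 0 0 60; 0 0 0 0 0 0 70; 0 0 0 0 0 0 70; 0 0 0 0 0 0 70'
```

```text
time: 15.9
tool_pos: [565.2, 54.5, 99.7]
orientation: [0.0, 0.779, 0.627, 0.0]
force: [-3.1, -0.2, 1.3]
grip_width: 20.3
grasp_force: 59.0
time: 16.77
tool_pos: [564.9, 54.4, 99.5]
orientation: [0.0, 0.779, 0.627, -0.0]
force: [0.9, 0.6, 0.4]
grip_width: 70.0
grasp_force: 0.0
```

```bash
python3 -m inch '0 0 -10 0 0 0 75; 0 0 -40 0 0 0 75; 0 0 -80 0 0 0 75; 0 0 -120 0 0 0 75; 0 0 -150 0 0 0 75; 0 0 -150 0 0 0 75; 0 0 -150 0 0 0 75';  python3 - <<'E'
from rig import arm
from h import *
p,d=arm.read_camera("wrist");q,_=arm.read_camera("scene");w=np.hstack([p[100:420,130:510],cv2.resize(q[160:320,290:450],(320,320))]);cv2.imwrite("pics/end.png",w[:,:,::-1])
E
```

```text
time: 17.65
tool_pos: [564.5, 54.4, 249.2]
orientation: [-0.0, 0.779, 0.627, -0.0]
force: [-1.5, -0.3, 0.4]
grip_width: 74.8
grasp_force: 0.0
```

View pics/end.png

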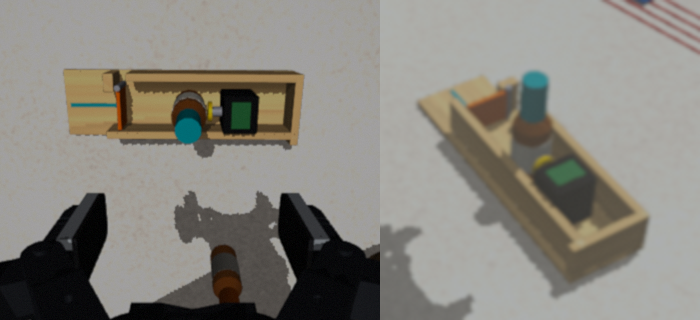

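The bottle stands upright in the lane at the plunger, the gate is shut, and the gripper is well clear.

```bash
python3 -c "
from rig import arm
print(arm.hand_in())"
```

```text
the job is handed in; nothing more can be done
None
```

I handed the job in at about 18 s: the last pictures show the teal-capped bottle upright in the lane with the gate shut behind it, after I pressed the plunger about 6 mm for over half a second (estimated from force and position); the hand-in returned no verdict.

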